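# Load the slide feeder and set its counter

### The job

On the microscope bench, slide the slide cassette (the black box with the upright grip fin, in the tray) into the channel of the slide feeder until it is fully home and the spring catch has clicked out behind it. Then roll the feeder's knurled thumbwheel until the digit 3 stands centred in its window. Leave everything else on the bench where it is.

Things in the scene. Friction and masses are not known exactly. Their poses are not given: they have to be found in the camera images.
- cassette_mid (a point): Slide cassette (loose, about 0.16 kg, black): body 84 mm long (x), 54 wide (y), 30 high, with an upright grip fin centred on top, 46 long (x), 18 wide (y), 34 high; 64 mm tall in all. Slippery plastic. Either end first. This point is its centre, 32 mm above its underside, 2 mm above the body's top, 32 mm below the fin's top. It starts standing upright in the tray.
- feeder: Slide feeder, a fixed white and grey unit, 216 x 205 mm. Origin on the table near its middle; +x: the way the cassette slides in, roughly away from the robot; z up. Offsets in mm, heights above the table. Channel along x, centred at y = -50, floor 8 high, end stop at x = 88. Counter housing: x -60 to 40, y 0 to 100, flat top 56 high.
- entry (a point): Where cassette_mid is when the cassette lies on the channel's open floor (from feeder x = -122 mm), its front just inside the mouth and clear of the catch, lengthwise along x. Flared mouth from x = -61 (about 74 mm wide) to -20 mm, then straight walls 57 mm apart, 41 mm above the table. Axes as the feeder's.
- seat (a point): Where cassette_mid is when the cassette is fully home, 120 mm along +x from entry and 1 mm short of the end stop. From feeder x = 0 to 94 mm lips overhang the channel's edges (40 mm gap for the fin; underside 33 mm above the channel floor, top 46, at their turned-up front 48 mm above the table), so it can only be slid in along x. Axes as the feeder's.
- catch (a joint): Spring catch in the channel's -y wall: a ramped steel nose standing 7 mm into the channel at feeder x = -25 to 1 mm. Value in m: 0 sprung out, up to 0.012 pushed aside (about 5.5 mm while the cassette passes; pushing it past takes about 1 to 4 N). Once the cassette is home it springs back to 0 behind it, with 2 mm of play.
- wheel (a joint): Counter thumbwheel, rad; turns endlessly both ways, no detents, stays where left (about 1 N at the rim turns it). It grows as the rim's top moves to the feeder's +x, and the number in the window grows with it: digit n is centred at n x 0.6283, the same again every 6.283. Starts between 3.1 and 6.9, perhaps between two digits.
- wheel_axle (a point): Centre of the thumbwheel's knurled rim, on its axle, which lies along the feeder's y, 44 mm above the table. Rim: disc of 36 mm radius, 14 mm wide (y), flat sides. Its top 24 mm stand out of the housing's flat top (12 mm above this point). Beside it is free to the hood, 38 mm from the rim's middle on the +y side; free on the -y side. Axes as the feeder's.
- window (a point): Middle of the window, 18 (x) x 13 mm (y), in the black hood beside the wheel (hood 28 mm wide in y, 70 long in x, top 77 mm above the table). In it turns a white drum with black digits 12 mm high, their tops to the feeder's +x; two white ticks beside the window mark its middle.
- tray: Fixed aluminium parts tray, 260 mm (x) x 220 mm (y), floor 4 mm and rim 14 mm above the table. Origin under its middle.
- eyepiece: Bystander, to be left alone: black eyepiece standing on its narrow end, 34 mm across, 52 tall. Origin at the middle of its underside.
- objective: Bystander, to be left alone: small steel objective lens standing upright, 24 mm across, 42 tall. Origin at the middle of its underside.
- slidebox: Bystander, to be left alone: plain black closed box, 79 x 31 x 28 mm, no grip fin (not the cassette). Origin at the middle of its underside.
- condenser: Bystander, to be left alone: stepped aluminium lens mount, 40 mm across, 30 tall. Origin at the middle of its underside.
- oil: Bystander, to be left alone: amber glass bottle with black cap, 34 mm across, 75 tall. Origin at the middle of its underside.
- tin: Bystander, to be left alone: steel tin, 38 mm across, 40 tall, on the feeder's base plate in front of the counter. Origin at the middle of its underside.
- collar: Bystander, to be left alone: aluminium ring lying flat, 44 mm across, 18 tall. Origin at the middle of its underside.
- driver: Bystander, to be left alone: screwdriver lying flat, 170 mm long, its x axis along the shaft. Origin at its middle.
Mind the look-alikes: they are no part of the job. What is shaped like the part that bears cassette_mid but pink or red is not meant.

How it is judged:
By the outcome, as a careful person would: the job done as asked, in the order asked, and still so for the second after the job is handed in, with the robot touching nothing.
It also fails if it takes over 72 s, if anything falls off the work surface, if the arm or the gripper's body presses on something with over 40 N, if the wrist force passes 120 N, or if a joint passes its speed limit or range.

### The arm

A 6-joint arm with a two-finger parallel gripper is mounted at the origin on the work surface. World frame = base frame: x ahead of the robot, y to its left, z up, the work surface at z = 0. Lengths are in m, angles in rad, forces in N, time in s.
With the tool pointing down it reaches from about 0.275 to 1 m from the base axis. Payload 8.4 kg.
Tool frame: the origin (TCP) lies on the centre line of the jaws, within the pads' length; the fingertips stand 17 mm ahead of it and the grasp point (between the pads) lies 2 mm behind it (bot.tcp_to_tips is the y of the fingertips in the tool frame, in m); y points along the fingers, z is the direction in which the jaws open and shut, and the axes are right-handed (so a half turn about y gives the same grasp; the last joint's range is limited). The gripper opens to 85 mm and grips with 20 to 120 N. Pads are 22 mm wide; open, the fingers measure 114 mm over their backs; the gripper's body (76 mm by 85 mm) begins 54 mm behind the grasp point. The pads swing forward as they close: fully open they stand 13 mm farther back than shut.
Start: joints at [1.199, 0.353, 1.633, -0, 1.155, -0.002], TCP at [0.226, 0.583, 0.248] pointing down, gripper open.
Joint ranges: [-2.63, 2.63], [-0.92, 2.1], [0.06, 2.66], [-1.3, 4.44], [0, 2.69], [-3.02, 3.02]. Speed limits (rad/s): [2.22, 2.22, 2.79, 3.14, 3.14, 3.14].

### API

Orientations are given as a unit quaternion [x, y, z, w].
In Python, from workcell import bot, hand, kinematics, get_obs, vision, hand_in gives the robot as it stands. The module is installed in compiled form; this text tells all that it offers. Calls block until the motion is done:
- bot.reach(position, orientation): joint-space move of the TCP to a pose.
- bot.servo_line(position, ori=None, velocity=0.15): straight line of the TCP; ori=None keeps the orientation; velocity is the mean speed in m/s.
- bot.goto_joints(angles): joint-space move.
- hand.move_gripper(opening, strength=None): finger opening in m; strength is the grip in N (None keeps the last); returns when the fingers have stopped.
- bot.dwell(seconds).
- kinematics.solve_ik(position, orientation): joint angles nearest the present ones, or None.
- get_obs(): the state.
- vision.read_camera(name): name is "scene" or "top" or "wrist"; returns a dict with "frame" (384x512x3 uint8, red, green, blue), "intrinsics" (3x3 intrinsics, pixels), "view" (4x4, takes a point from world to camera coordinates). Camera axes: x right, y down, z forward; pixel columns grow to the right and rows downward; lengths in m; the calibration is good to about 2 mm. A picture is of the moment at which its call begins. There is no depth.
A pose or a line that the arm cannot do raises bot.IKError and nothing moves.
- hand_in(): hands the job in, once; it reports no verdict.
The state is a dict: "time_s": time; "joint_pos": joint angles; "joint_vel": joint speeds; "joint_efforts": joint torques, N m; "position": TCP position; "orientation": TCP orientation; "wrist_force": force on the tool from outside, world axes, zero at the start; "ft_torque": the same for the moment, N m; "gripper_width": finger opening in m.
Only numpy, scipy, OpenCV 4.12 (cv2) and the standard library are available. Lean on these libraries where they do the work, as an engineer would, in place of code of your own. Each camera call takes 0.05 s, during which the arm holds its last target.

## Working session

There is one attempt and no reset: what is moved stays moved. The work goes in short steps, each a Python script; the robot and the scene stay as the last script left them, time stands still between calls to the robot, and variables do not carry over. Pictures are saved under pics/ and viewed, and the job is handed in when it is done.

```bash
mkdir -p pics; ls; cat > h.py <<'E'
import numpy as np, cv2
from workcell import bot, hand, kinematics, get_obs, vision, hand_in
def snap(name, fn):
    r=vision.read_camera(name); f=r["frame"]
    cv2.imwrite("pics/"+fn+".png", cv2.cvtColor(f,cv2.COLOR_RGB2BGR))
    np.savez("pics/"+fn+".npz", frame=f,K=r["intrinsics"],V=r["view"])
    return r
def load(fn):
    d=np.load("pics/"+fn+".npz"); return d["frame"],d["K"],d["V"]
def ray(K,V,u,v):
    R=V[:3,:3];t=V[:3,3]
    d=R.T@np.linalg.inv(K)@np.array([u,v,1.]); return -R.T@t,d
def onplane(K,V,u,v,z):
    o,d=ray(K,V,u,v); return o+d*(z-o[2])/d[2]
def proj(K,V,p):
    q=K@(V[:3,:3]@np.asarray(p)+V[:3,3]); return q[:2]/q[2]
E
python3 - <<'E'
from h import *
for n in ["scene","top","wrist"]:
    r=snap(n,n+"0"); print(n,r["intrinsics"].tolist(),np.round(r["view"],4).tolist())
o=get_obs(); print(o, bot.tcp_to_tips)
E
```

```text
pics
scene [[479.84353233157486, 0.0, 255.71773931594382], [0.0, 479.84353233157486, 197.73586743736752], [0.0, 0.0, 1.0]] [[-0.5831, 0.8122, 0.0196, 0.2705], [0.4478, 0.3415, -0.8264, -0.1909], [-0.6779, -0.473, -0.5628, 1.4723], [0.0, 0.0, 0.0, 1.0]]
top [[453.3371580973095, 0.0, 259.8890328394151], [0.0, 453.3371580973095, 192.7709458085527], [0.0, 0.0, 1.0]] [[0.0015, -0.9999, 0.0142, 0.0305], [-0.9844, -0.004, -0.1762, 0.5143], [0.1762, -0.0137, -0.9843, 1.168], [0.0, 0.0, 0.0, 1.0]]
wrist [[286.3087192981474, 0.0, 254.94894373165494], [0.0, 286.3087192981474, 188.35593648612087], [0.0, 0.0, 1.0]] [[0.362, 0.9322, -0.0019, -0.6246], [0.8808, -0.3414, 0.3282, -0.0422], [0.3053, -0.1205, -0.9446, 0.3831], [0.0, 0.0, 0.0, 1.0]]
{'time_s': 0.15, 'joint_pos': array([ 1.19858373e+00,  3.53515913e-01,  1.63396774e+00, -2.60498310e-05,
        1.15519253e+00, -2.39595052e-03]), 'joint_vel': array([-0.00151749, -0.00096223, -0.00376352, -0.0015479 , -0.000323  ,
       -0.0012432 ]), 'joint_efforts': array([-3.28825445e-04, -6.05636287e+01, -3.42343068e+01, -4.86982981e-05,
        6.04948975e-03, -1.68397605e-05]), 'position': array([0.22578125, 0.58242031, 0.24771545]), 'orientation': array([ 0.69543135, -0.1300655 ,  0.12993939, -0.69467544]), 'wrist_force': array([-0.13002015,  0.26457373, -0.52478132]), 'ft_torque': array([ 0.01286851, -0.01876939,  0.01120987]), 'gripper_width': 0.08529418390273341} 0.017
```

View pics/scene0.png

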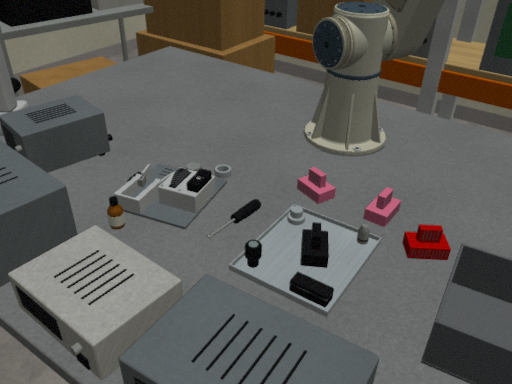

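View pics/top0.png

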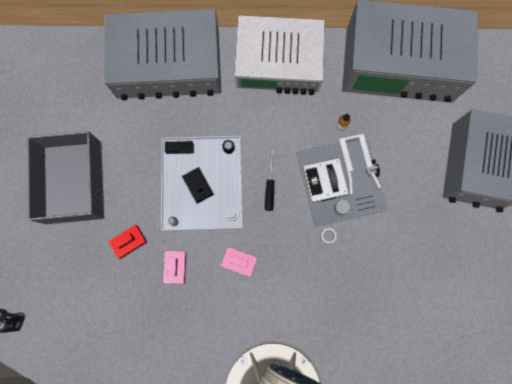

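View pics/wrist0.png

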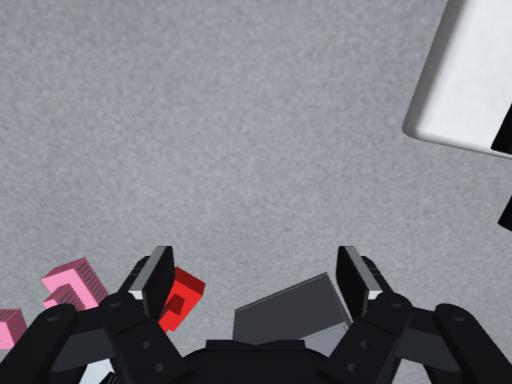

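The scene and top views show the black cassette in the tray at top px (198,185). The feeder is at (340,180), with the thumbwheel near (335,180) and the window near (314,181). Next I'll get rough positions and then closer wrist views.

```bash
python3 - <<'E'
from h import *
f,K,V=load("top0")
for n,u,v,z in [("cass",198,185,.06),("tray",202,183,.004),("feeder",340,180,0),("mouth",375,168,.04),("plate tl",298,150,.0),("tr",370,137,0),("br",385,210,0),("bl",313,224,0),("wheel",335,180,.06),("win",314,181,.077),("oil",344,120,.05),("tin",343,207,.04),("collar",329,236,.018),("driver",270,180,.01)]:
    print(n,onplane(K,V,u,v,z).round(3))
# wrist camera relative to TCP
from scipy.spatial.transform import Rotation as R
f,K,V=load("wrist0"); o=get_obs()
Rt=R.from_quat(o['orientation']).as_matrix(); print("tool axes\n",Rt.round(3))
C=-V[:3,:3].T@V[:3,3]; print("cam in tool",(Rt.T@(C-o['position'])).round(4)); print((V[:3,:3]@Rt).round(3))
f,K,V=load("top0")
big=cv2.resize(f[100:260,140:400],None,fx=3,fy=3,interpolation=cv2.INTER_CUBIC)
cv2.imwrite("pics/topcrop.png",cv2.cvtColor(big,cv2.COLOR_RGB2BGR))
E
```

```text
cass [0.532 0.196 0.06 ]
tray [0.549 0.192 0.004]
feeder [ 0.56  -0.193  0.   ]
mouth [ 0.585 -0.282  0.04 ]
plate tl [ 0.646 -0.076  0.   ]
tr [ 0.685 -0.282  0.   ]
br [ 0.475 -0.315  0.   ]
bl [ 0.436 -0.115  0.   ]
wheel [ 0.547 -0.168  0.06 ]
win [ 0.54  -0.109  0.077]
oil [ 0.718 -0.199  0.05 ]
tin [ 0.477 -0.191  0.04 ]
collar [ 0.401 -0.155  0.018]
driver [0.557 0.004 0.01 ]
tool axes
 [[ 0.932 -0.     0.361]
 [-0.361 -0.001  0.932]
 [ 0.    -1.    -0.001]]
cam in tool [-0.0855 -0.1268  0.0006]
[[ 0.001  0.001  1.   ]
 [ 0.945 -0.328 -0.   ]
 [ 0.328  0.945 -0.001]]
```

View pics/topcrop.png

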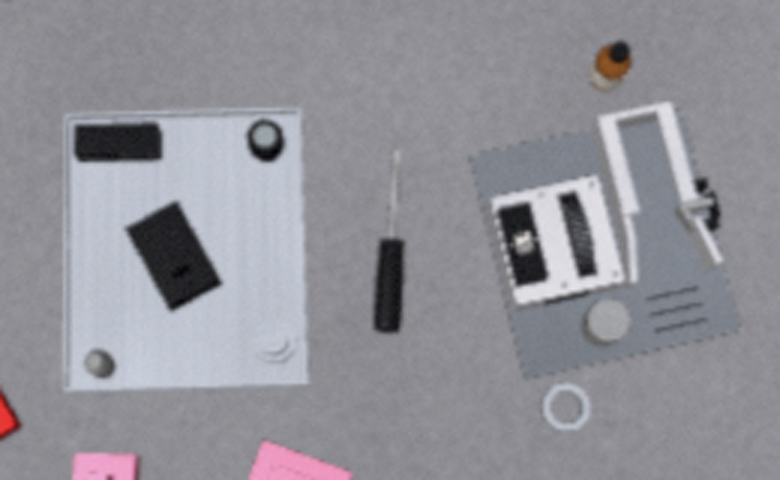

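```bash
cat >> h.py <<'E'
from scipy.spatial.transform import Rotation as Ro
def ori(yaw, flip=False, tilt=0.0):
    """tool y down, tool x along yaw (flip: opposite), tilt about feeder-y axis (rad), + = tips... rotated about +y(yaw) axis"""
    a=yaw+(np.pi if flip else 0)
    x=np.array([np.cos(a),np.sin(a),0]);y=np.array([0,0,-1.]);z=np.cross(x,y)
    M=np.column_stack([x,y,z])
    ax=np.array([-np.sin(yaw),np.cos(yaw),0])
    return (Ro.from_rotvec(ax*tilt)*Ro.from_matrix(M)).as_quat()
E
python3 - <<'E'
from h import *
for fl in (0,1):
    for p,y in (([.532,.196,.2],29),([.532,.196,.07],29),([.49,-.235,.2],11),([.61,-.235,.07],11),([.55,-.168,.1],11)):
        q=kinematics.solve_ik(p,ori(np.radians(y),fl)); print(fl,p,None if q is None else np.round(q,2))
    for t in (-40,-20,20,40):
        q=kinematics.solve_ik([.55,-.168,.11],ori(np.radians(11),fl,np.radians(t))); print(fl,t,None if q is None else np.round(q,2))
E
```

```text
0 [0.532, 0.196, 0.2] [ 0.35  0.32  1.81 -0.    1.02 -1.73]
0 [0.532, 0.196, 0.07] [ 0.35  0.49  1.89 -0.    0.76 -1.73]
0 [0.49, -0.235, 0.2] [-0.45  0.28  1.86 -0.    1.01 -2.21]
0 [0.61, -0.235, 0.07] [-0.37  0.6   1.69 -0.    0.86 -2.13]
0 [0.55, -0.168, 0.1] [-0.3   0.46  1.86 -0.    0.83 -2.06]
0 -40 [-0.55  0.39  2.25  1.67  0.45  2.42]
0 -20 [-0.41  0.36  2.07  0.44  0.47 -2.54]
0 20 [-0.22  0.6   1.63 -0.15  1.24 -1.91]
0 40 [-0.17  0.78  1.42 -0.23  1.61 -1.86]
1 [0.532, 0.196, 0.2] [ 0.35  0.32  1.81 -0.    1.02  1.41]
1 [0.532, 0.196, 0.07] [ 0.35  0.49  1.89 -0.    0.76  1.41]
1 [0.49, -0.235, 0.2] [-0.45  0.28  1.86 -0.    1.01  0.93]
1 [0.61, -0.235, 0.07] [-0.37  0.6   1.69 -0.    0.86  1.01]
1 [0.55, -0.168, 0.1] [-0.3   0.46  1.86 -0.    0.83  1.08]
1 -40 [-0.55  0.39  2.25  1.67  0.45 -0.72]
1 -20 [-0.41  0.36  2.07  0.44  0.47  0.6 ]
1 20 [-0.22  0.6   1.63 -0.15  1.24  1.23]
1 40 [-0.17  0.78  1.42 -0.23  1.61  1.28]
```

```bash
python3 - <<'E'
from h import *
bot.reach([.532,.196,.21],ori(np.radians(29),1)); snap("wrist","wc1")
bot.servo_line([.47,.15,.21],velocity=.25); snap("wrist","wc2")
print(get_obs()['time_s'])
E
```

```text
2.5083
```

View pics/wc1.png

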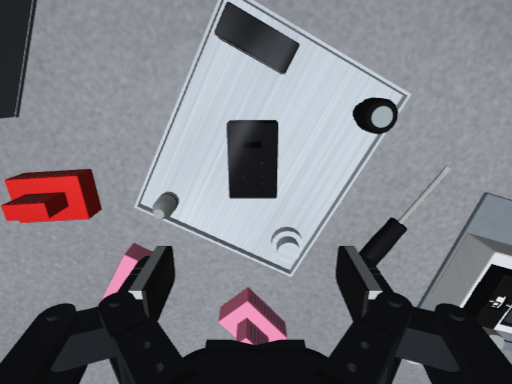

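View pics/wc2.png

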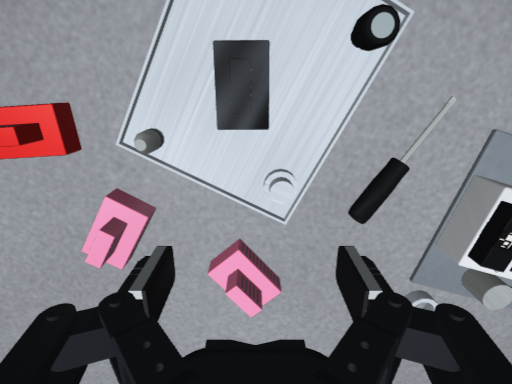

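```bash
python3 - <<'E'
from h import *
out=[]
for n,(x,y) in (("wc1",(212,105)),("wc2",(200,30))):
    f,K,V=load(n); c=f[y:y+110,x:x+90].astype(float)
    c=np.clip((c/255)**0.45*255,0,255).astype(np.uint8)
    out.append(cv2.resize(c,None,fx=4.4,fy=4.4,interpolation=cv2.INTER_CUBIC))
cv2.imwrite("pics/cc.png",cv2.cvtColor(np.hstack(out),cv2.COLOR_RGB2BGR))
for n,(x,y) in (("wc1",(212,105)),("wc2",(200,30))):
    f,K,V=load(n); g=cv2.cvtColor(f,cv2.COLOR_RGB2GRAY)
    m=np.zeros_like(g); m[y:y+110,x:x+90]=(g[y:y+110,x:x+90]<110)*255
    cs,_=cv2.findContours(m,cv2.RETR_EXTERNAL,cv2.CHAIN_APPROX_NONE); c=max(cs,key=cv2.contourArea)
    r=cv2.minAreaRect(c); print(n,r,cv2.boxPoints(r).round(1).tolist())
    P=cv2.approxPolyDP(c,4,True)[:,0]; print(P.tolist())
    for z in (.004,.034): print(z,[onplane(K,V,u,v,z)[:2].round(4).tolist() for u,v in P])
E
```

```text
wc1 ((252.0, 158.5), (77.0, 50.0), 90.0) [[227.0, 120.0], [277.0, 120.0], [277.0, 197.0], [227.0, 197.0]]
[[230, 120], [229, 196], [275, 197], [277, 122]]
0.004 [[0.5623, 0.2471], [0.4797, 0.2056], [0.5063, 0.155], [0.5864, 0.1992]]
0.034 [[0.5663, 0.2463], [0.491, 0.2086], [0.5153, 0.1625], [0.5881, 0.2028]]
wc2 ((240.5, 84.5), (89.0, 55.0), 90.0) [[213.0, 40.0], [268.0, 40.0], [268.0, 129.0], [213.0, 129.0]]
[[214, 41], [218, 129], [266, 129], [268, 41]]
0.004 [[0.564, 0.2525], [0.4847, 0.2081], [0.5114, 0.1599], [0.5914, 0.2031]]
0.034 [[0.5622, 0.2471], [0.49, 0.2067], [0.5143, 0.1628], [0.5871, 0.2021]]
```

View pics/cc.png

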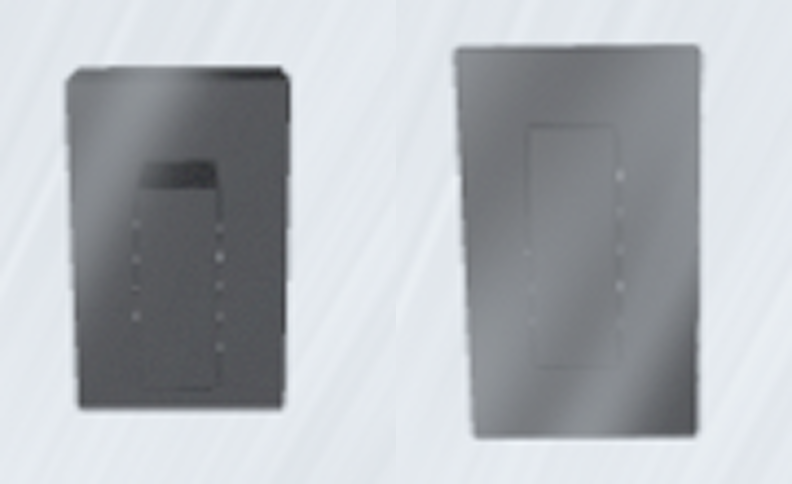

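Both wrist views show the cassette and its fin, which stands clear in the contrast-stretched crop. The fin's top-face end edges sit at about wc1 (252.2,147.5) and (253,193.2), and wc2 (240.1,58.4) and (241.1,113.6). Next I'll triangulate these and the body-top corners.

```bash
cat >> h.py <<'E'
def tri(obs):
    A=np.zeros((3,3));b=np.zeros(3)
    for n,u,v in obs:
        _,K,V=load(n); o,d=ray(K,V,u,v); d/=np.linalg.norm(d); M=np.eye(3)-np.outer(d,d); A+=M;b+=M@o
    p=np.linalg.solve(A,b)
    e=[np.linalg.norm(proj(*load(n)[1:],p)-[u,v]) for n,u,v in obs]
    return p,np.round(e,2)
E
python3 - <<'E'
from h import *
a,ea=tri([("wc1",252.2,147.5),("wc2",240.1,58.4)]);b,eb=tri([("wc1",253,193.2),("wc2",241.1,113.6)])
print("fin front",a,ea,"rear",b,eb,np.linalg.norm(a-b)); d=a-b; print("yaw",np.degrees(np.arctan2(d[1],d[0])),"mid",(a+b)/2)
# body top rear corners (visible both)
c=[tri([("wc1",229.3,197.5),("wc2",218,129.3)]),tri([("wc1",276.3,197.5),("wc2",266.5,129.3)])]
print(c)
f,K,V=load("wc2")
P=np.array([onplane(K,V,u,v,.034) for u,v in ((213.6,41),(268.7,41),(266.7,129.5),(218,129.5))]); print(P.round(4),P.mean(0))
d=P[0]+P[1]-P[2]-P[3]; print(np.degrees(np.arctan2(d[1],d[0])), np.linalg.norm(d)/2, np.linalg.norm(P[0]-P[1]))
f,K,V=load("top0")
P=[onplane(K,V,140+x/3,100+y/3,z) for x,y,z in ((470,157,0),(582,132,0),(740,328,0),(525,377,0))]; print("plate",np.round(P,4))
E
```

```text
fin front [0.55870008 0.21533553 0.06969686] [0.21 0.23] rear [0.51890416 0.19279295 0.0701722 ] [0.08 0.09] 0.045739574379643995
yaw 29.529591705125124 mid [0.53880212 0.20406424 0.06993453]
[(array([0.48913884, 0.20698265, 0.03220185]), array([0.35, 0.38])), (array([0.51479463, 0.16145148, 0.03352125]), array([0.75, 0.81]))]
[[0.562  0.2474 0.034 ]
 [0.5874 0.2015 0.034 ]
 [0.5142 0.1619 0.034 ]
 [0.4895 0.2065 0.034 ]] [0.53828459 0.20433105 0.034     ]
28.96013750933271 0.08321811734737955 0.05243179097427001
plate [[ 0.6389 -0.0724  0.    ]
 [ 0.6639 -0.1789  0.    ]
 [ 0.4771 -0.3201  0.    ]
 [ 0.4311 -0.1202  0.    ]]
```

```bash
python3 - <<'E'
from h import *
bot.reach([.53,-.16,.23],ori(np.radians(11),1)); snap("wrist","wf1")
bot.servo_line([.47,-.21,.23],velocity=.25); snap("wrist","wf2")
print(get_obs()['time_s'])
E
```

```text
4.275
```

View pics/wf1.png

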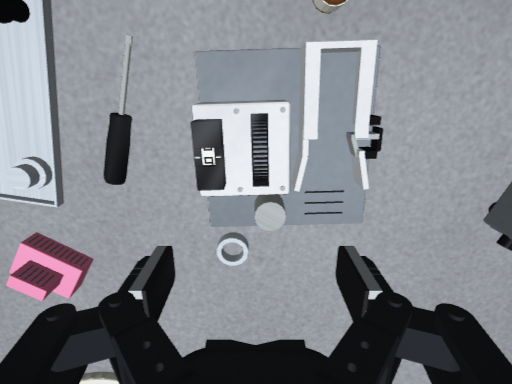

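View pics/wf2.png

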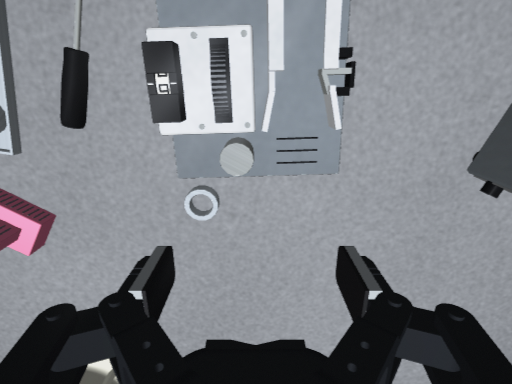

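```bash
python3 - <<'E'
from h import *
for n,(x,y,w,h) in (("wf1",(185,35,205,150)),("wf2",(140,0,225,150))):
    f,K,V=load(n); c=f[y:y+h,x:x+w]
    cv2.imwrite("pics/%s_c.png"%n,cv2.cvtColor(cv2.resize(c,None,fx=3.5,fy=3.5,interpolation=cv2.INTER_CUBIC),cv2.COLOR_RGB2BGR))
f,K,V=load("wf1"); a=cv2.resize(f[135:175,190:230],None,fx=9,fy=9,interpolation=cv2.INTER_CUBIC)
f,K,V=load("wf2"); b=cv2.resize(f[65:105,142:182],None,fx=9,fy=9,interpolation=cv2.INTER_CUBIC)
cv2.imwrite("pics/dig0.png",np.hstack([a,b])[...,::-1])
E
```

```text
(no output)
```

View pics/wf1_c.png

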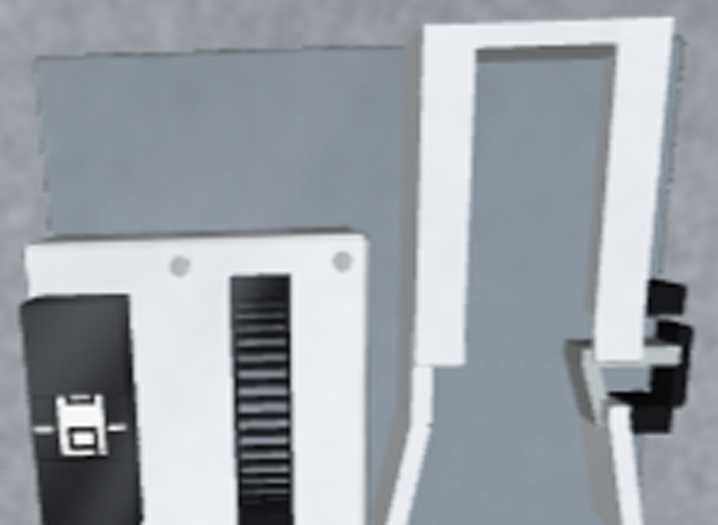

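View pics/wf2_c.png

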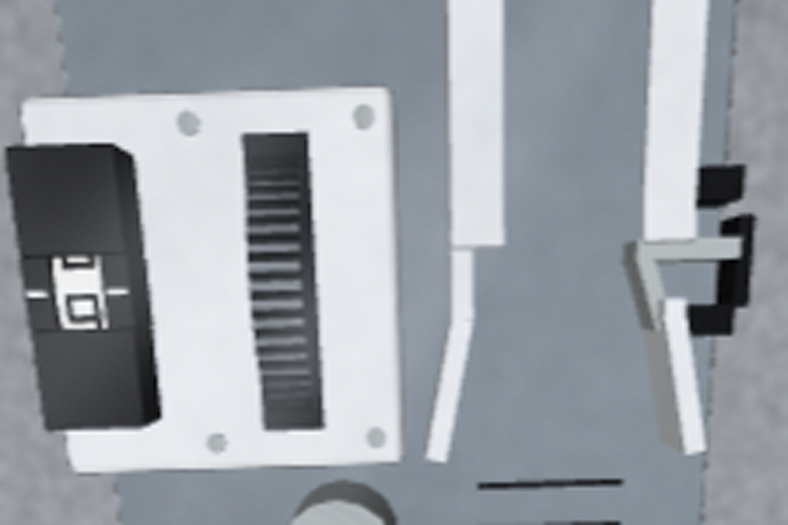

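View pics/dig0.png

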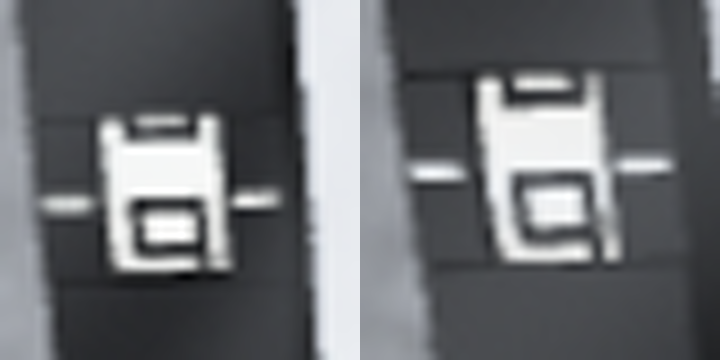

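The window is between digits. The bottom of an 8 is in its upper half and the top of a 9 in its lower half, which puts the wheel at roughly 5.4 rad. Turning up to 8.168 is the shorter way. Next I'll fit the feeder pose from corners seen in both views.

```bash
python3 - <<'E'
from h import *
from scipy.optimize import least_squares
A=lambda x,y:("wf1",185+x/3.5,35+y/3.5); B=lambda x,y:("wf2",140+x/3.5,y/3.5)
T={"H_tr":[A(366,235),B(388,88)],"H_tl":[A(27,243),B(22,100)],"Lip+in":[A(465,365),B(503,243)],"Lip-in":[A(596,360),B(645,240)],"Lip+out":[A(415,363),B(451,245)],"Lip-out":[A(645,360),B(697,240)],
 "hole1":[A(180,265),B(188,123)],"hole2":[A(343,261),B(364,117)],"tickL":[A(42,429),B(36,294)],"tickR":[A(117,428),B(118,291)],"slot_tl":[A(231,276),B(242,135)],"slot_tr":[A(291,274),B(307,132)]}
for k,v in T.items():
    p,e=tri(v); print(k,p.round(4),e)
C={"H_tr":(40,0,56),"H_tl":(40,100,56),"Lip+in":(0,-30,48),"Lip-in":(0,-70,48)}
obs=[(n,C[k]) for k in C for n in T[k]]+[(B(402,460),(-60,0,56)),(B(72,472),(-60,100,56)),(A(477,47),(88,-30,46)),(A(617,45),(88,-70,46))]
def P(q,c):
    ca,sa=np.cos(q[2]),np.sin(q[2]); return np.array([q[0]+ca*c[0]-sa*c[1],q[1]+sa*c[0]+ca*c[1],c[2]])
L={n:load(n) for n in("wf1","wf2")}
def res(q): return np.concatenate([proj(*L[n][1:],P(q,np.array(c)/1000))-[u,v] for (n,u,v),c in obs])
s=least_squares(res,[.56,-.195,.19],loss='soft_l1'); print(s.x,np.degrees(s.x[2])); print(res(s.x).reshape(-1,2).round(1).tolist())
q=s.x
# feeder coords of triangulated
def F(p): d=np.array(p[:2])-q[:2]; ca,sa=np.cos(q[2]),np.sin(q[2]); return np.array([ca*d[0]+sa*d[1],-sa*d[0]+ca*d[1],p[2]])*1000
for k,v in T.items(): print(k,F(tri(v)[0]).round(1))
np.save("feeder.npy",q)
E
```

```text
H_tr [ 0.6068 -0.1785  0.0565] [0.12 0.13]
H_tl [ 0.5858 -0.0828  0.0545] [0.19 0.21]
Lip+in [ 0.5758 -0.2171  0.0528] [0.04 0.05]
Lip-in [ 0.5845 -0.2568  0.0496] [0.09 0.09]
Lip+out [ 0.5728 -0.2031  0.0479] [0.06 0.06]
Lip-out [ 0.5873 -0.2713  0.0499] [0.19 0.2 ]
hole1 [ 0.5884 -0.1275  0.0569] [0.11 0.12]
hole2 [ 0.5986 -0.1735  0.0579] [0.07 0.07]
tickL [ 0.5386 -0.098   0.0786] [0.05 0.05]
tickR [ 0.5433 -0.119   0.0796] [0.25 0.27]
slot_tl [ 0.5883 -0.1425  0.0584] [0.26 0.28]
slot_tr [ 0.5922 -0.1594  0.0588] [0.21 0.22]
[ 0.56887553 -0.18861856  0.22282678] 12.767034090038681
[[1.3, -0.8], [1.7, -0.9], [-1.0, 0.1], [-1.0, -0.5], [-0.4, -0.4], [0.3, 0.7], [-0.5, -0.1], [-0.2, 0.2], [1.0, 1.3], [-0.2, 0.9], [-0.5, 0.5], [0.4, -0.3]]
H_tr [39.3  1.5 56.5]
H_tl [39.9 99.5 54.5]
Lip+in [  0.4 -29.3  52.8]
Lip-in [  0.1 -69.9  49.6]
Lip+out [  0.6 -15.   47.9]
Lip-out [ -0.3 -84.7  49.9]
hole1 [32.6 55.3 56.9]
hole2 [32.4  8.2 57.9]
tickL [-9.5 95.1 78.6]
tickR [-9.6 73.6 79.6]
slot_tl [29.1 40.7 58.4]
slot_tr [29.2 23.4 58.8]
```

```bash
python3 - <<'E'
from h import *
o=ori(np.radians(29.2),1); c=[.5385,.2042]
hand.move_gripper(.06,40)
bot.reach(c+[.13],o); bot.servo_line(c+[.0655],velocity=.12)
print(get_obs()['wrist_force'].round(2),get_obs()['position'].round(4))
hand.move_gripper(.0,40); s=get_obs(); print(s['gripper_width'],s['wrist_force'].round(2))
bot.servo_line(c+[.15],velocity=.15); s=get_obs(); print(s['gripper_width'],s['wrist_force'].round(2),s['time_s'])
snap("wrist","wg"); snap("scene","sg")
f=load("sg")[0][190:310,230:400]; cv2.imwrite("pics/sgc.png",cv2.resize(f,None,fx=3,fy=3,interpolation=cv2.INTER_CUBIC)[...,::-1])
E
```

```text
[ 0.5   0.21 -1.09] [0.5389 0.2041 0.0658]
0.017063027031920464 [ 0.01 -1.51  6.07]
0.016898423467942868 [ 0.54  0.33 -2.95] 8.1
```

View pics/wg.png

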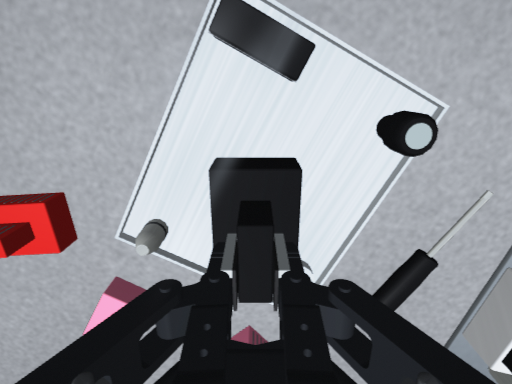

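View pics/sgc.png

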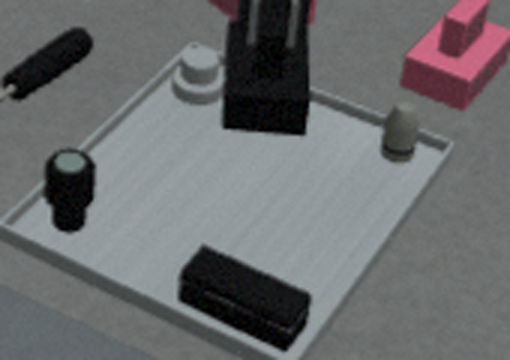

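Both views show the cassette level and centred in the jaws, with its fin at wrist px x≈255. Nothing else in the tray has moved. Next I'll carry it to the feeder mouth.

```bash
cat >> h.py <<'E'
import os
Q=np.load("feeder.npy") if os.path.exists("feeder.npy") else None
def W(x,y,z):
    "feeder mm -> world m"
    ca,sa=np.cos(Q[2]),np.sin(Q[2]); x,y,z=x/1000,y/1000,z/1000
    return [Q[0]+ca*x-sa*y,Q[1]+sa*x+ca*y,z]
def F(p):
    d=np.array(p[:2])-Q[:2]; ca,sa=np.cos(Q[2]),np.sin(Q[2]); return np.array([ca*d[0]+sa*d[1],-sa*d[0]+ca*d[1],p[2]])*1000
def FF():
    s=get_obs()['wrist_force']; ca,sa=np.cos(Q[2]),np.sin(Q[2]); return np.array([ca*s[0]+sa*s[1],-sa*s[0]+ca*s[1],s[2]]).round(2)
E
python3 - <<'E'
from h import *
o=ori(Q[2],1); H=61.5
bot.servo_line([.5385,.2042,.20],velocity=.2)
bot.reach(W(-78,-50,170),o)
print(F(get_obs()['position']).round(1),FF())
bot.servo_line(W(-78,-50,H+18),velocity=.15)
print(F(get_obs()['position']).round(1),FF(),get_obs()['time_s'])
snap("wrist","we"); snap("scene","se"); snap("top","te")
f=load("se")[0][140:230,100:240]; g=load("te")[0][110:240,285:400]
cv2.imwrite("pics/sec.png",cv2.resize(f,None,fx=5,fy=5,interpolation=cv2.INTER_CUBIC)[...,::-1])
cv2.imwrite("pics/tec.png",cv2.resize(g,None,fx=4,fy=4,interpolation=cv2.INTER_CUBIC)[...,::-1])
E
```

```text
[-77.4 -49.3 170. ] [ 0.52 -1.03 -2.11]
[-77.4 -50.1  80.1] [-0.06 -0.25 -1.22] 11.0333
```

View pics/we.png

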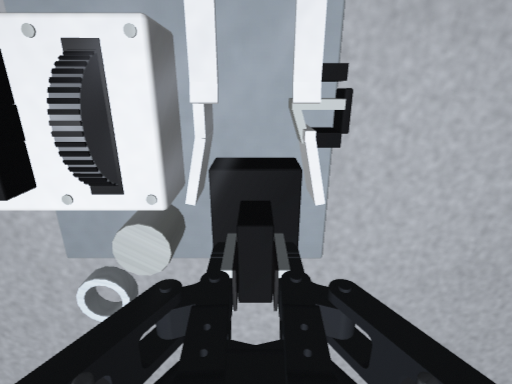

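View pics/sec.png

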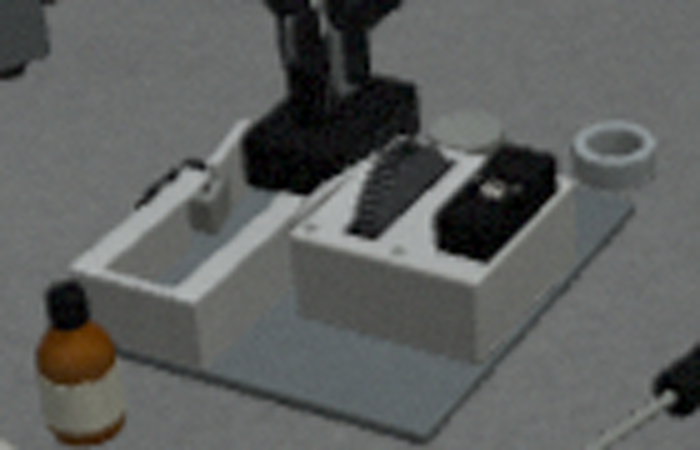

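View pics/tec.png

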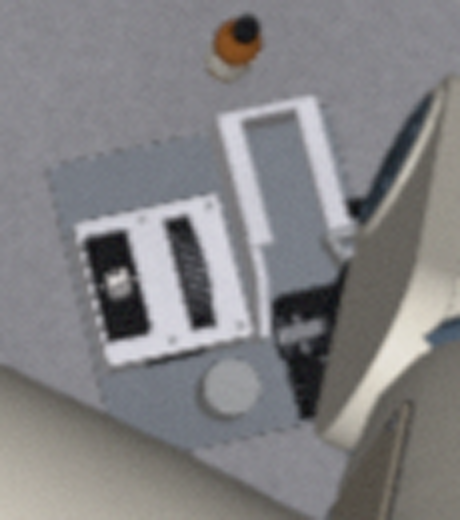

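In the wrist view the body is centred on u≈255, and the lip and mouth midlines are also at 255–256, so the cassette is aligned and its front is inside the flare. Next I'll lower it until it touches the floor.

```bash
python3 - <<'E'
from h import *
H=61.5; f0=FF()
bot.servo_line(W(-78,-50,H+10),velocity=.06); print(F(get_obs()['position']).round(1),FF())
for z in (9.3,8.6,8.0,7.4,6.8):
    bot.servo_line(W(-78,-50,H+z),velocity=.03); bot.dwell(.1); f=FF(); print(z,F(get_obs()['position']).round(1),f)
    if f[2]-f0[2]>2.0: break
print(get_obs()['time_s'])
E
```

```text
[-78.3 -49.8  71.2] [-0.39 -0.56 -2.48]
9.3 [-78.  -50.1  70.9] [ 0.02 -0.55 -3.18]
8.6 [-77.9 -50.1  70.2] [-0.24  0.04 -1.84]
8.0 [-77.8 -50.2  70.1] [-1.43  0.1   4.89]
12.5167
```

```bash
python3 - <<'E'
from h import *
z=61.5+8.4
bot.servo_line(W(-78,-50,z),velocity=.03); print(FF())
for x in (-65,-55,-45,-35,-25,-15):
    bot.servo_line(W(x,-50,z),velocity=.06); f=FF(); print(x,F(get_obs()['position']).round(1),f)
    if abs(f[0])>10 or abs(f[1])>10: break
print(get_obs()['time_s'],get_obs()['gripper_width'])
snap("wrist","wi")
E
```

```text
[-1.63  0.49  3.42]
-65 [-64.3 -50.3  70.1] [1.33 0.02 2.69]
-55 [-54.7 -50.   70.1] [0.77 0.64 4.18]
-45 [-45.6 -49.7  70.1] [-1.56  1.52  8.22]
-35 [-34.9 -49.9  70.1] [2.33 2.82 4.35]
-25 [-24.7 -49.9  70.1] [1.77 1.98 6.45]
-15 [-14.7 -49.9  70.1] [2.66 1.96 5.68]
14.7167 0.01703766939604743
```

View pics/wi.png

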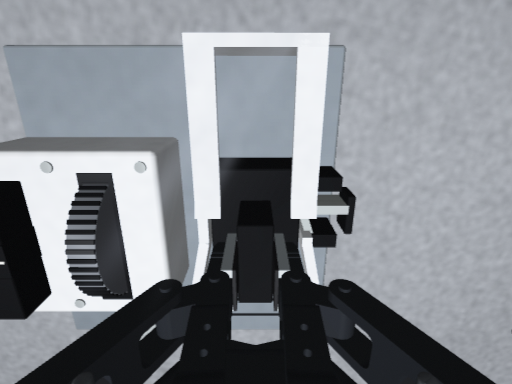

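The cassette is under the lips and straight, with the catch pushed aside at px (330,205) and side forces of about 2 N. I'll carry on to the end stop, watching the force.

```bash
python3 - <<'E'
from h import *
z=61.5+8.6
for x in (-5,5,15,25,35,40,42,43,44,45,45.6,46.2,46.8,47.4,48):
    bot.servo_line(W(x,-50,z),velocity=.06 if x<41 else .03); bot.dwell(.05); f=FF(); print(x,F(get_obs()['position']).round(1),f)
    if abs(f[0])>9 or abs(f[1])>12: break
print(get_obs()['time_s'],get_obs()['gripper_width'])
snap("wrist","wh1"); snap("scene","sh1")
f=load("sh1")[0][140:230,100:240]
cv2.imwrite("pics/sh1c.png",cv2.resize(f,None,fx=5,fy=5,interpolation=cv2.INTER_CUBIC)[...,::-1])
E
```

```text
-5 [ -5.  -49.9  70.1] [1.49 2.06 3.57]
5 [  5.  -50.   70.1] [1.01 1.3  3.82]
15 [ 15.  -50.1  70.1] [1.2  1.68 4.24]
25 [ 24.9 -50.   70.1] [1.84 1.05 5.1 ]
35 [ 35.  -50.   70.1] [2.95 1.28 4.51]
40 [ 39.8 -50.   70.1] [1.12 2.13 4.68]
42 [ 41.3 -49.9  70.1] [-1.48  2.25  6.75]
43 [ 42.1 -49.9  70.1] [-1.54  2.82  7.12]
44 [ 43.  -49.9  70.1] [-1.31  1.99  8.11]
45 [ 44.1 -50.1  70.1] [-0.67  0.47  6.78]
45.6 [ 44.7 -50.2  70.1] [-1.    1.32  6.06]
46.2 [ 45.3 -50.2  70.1] [-1.4   0.91  5.91]
46.8 [ 46.  -50.3  70.1] [-1.21 -0.68  6.62]
47.4 [ 46.5 -50.3  70.1] [-2.2   0.42  6.62]
48 [ 47.  -50.3  70.1] [-2.34  0.23  6.08]
19.6 0.016921452930699053
```

View pics/wh1.png

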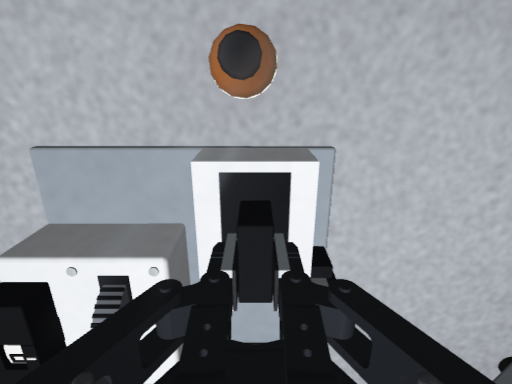

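View pics/sh1c.png

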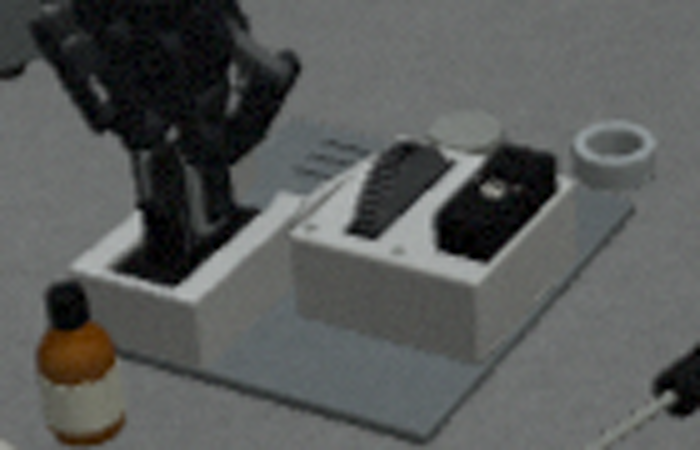

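```bash
python3 - <<'E'
from h import *
z=61.5+8.6
bot.dwell(.3); print(F(get_obs()['position']).round(1),FF())
for x in (49,50,51):
    bot.servo_line(W(x,-50,z),velocity=.03); bot.dwell(.1); f=FF(); print(x,F(get_obs()['position']).round(1),f)
    if abs(f[0])>9: break
snap("wrist","wh2")
for n in("wh1","wh2"):
    f=load(n)[0][140:320,180:345].astype(float); f=np.clip((f/255)**.45*255,0,255).astype(np.uint8)
    cv2.imwrite("pics/%s_c.png"%n,cv2.resize(f,None,fx=3.3,fy=3.3,interpolation=cv2.INTER_CUBIC)[...,::-1])
print(get_obs()['time_s'])
E
```

```text
[ 47.  -50.3  70.1] [-2.13 -0.52  6.54]
49 [ 47.1 -50.3  70.1] [-5.6  -0.33  9.72]
50 [ 47.1 -50.2  70.1] [-10.11  -0.41  13.  ]
20.75
```

View pics/wh2_c.png

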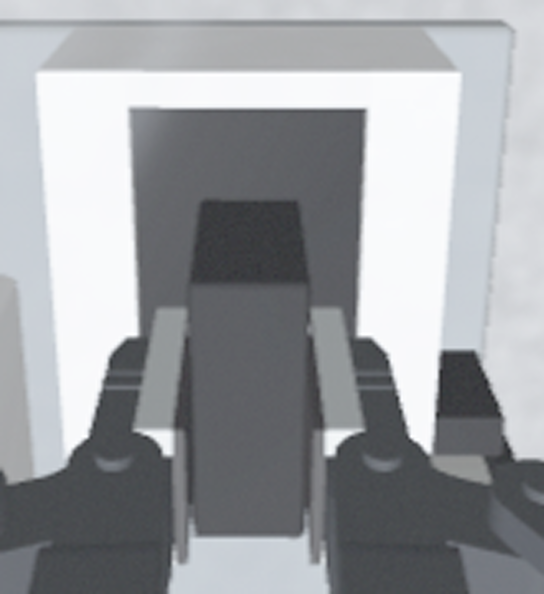

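View pics/wh1_c.png

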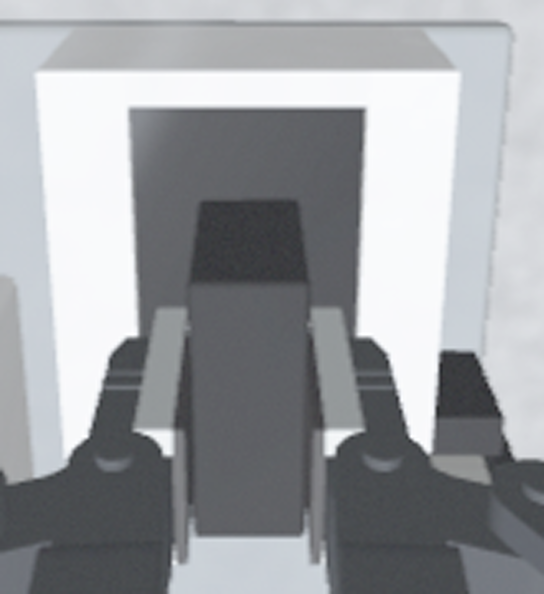

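A hard stop showed up at TCP x=47.1, with force rising to 10 N. I'll ease back about 0.8 mm, release, rise and look at the catch.

```bash
python3 - <<'E'
from h import *
z=61.5+8.6
bot.servo_line(W(46.3,-50,z),velocity=.03); bot.dwell(.2); print(F(get_obs()['position']).round(1),FF())
hand.move_gripper(.036); print(get_obs()['gripper_width'],F(get_obs()['position']).round(1),FF())
bot.servo_line(W(46.3,-50,150),velocity=.2)
bot.servo_line(W(-20,-20,190),velocity=.3)
snap("wrist","wr1"); print(get_obs()['time_s'])
E
```

```text
[ 45.4 -50.4  70.1] [-2.03 -0.8   6.06]
0.03592393781668573 [ 45.9 -49.9  69.6] [-0.7  -0.45 -0.26]
22.575
```

View pics/wr1.png

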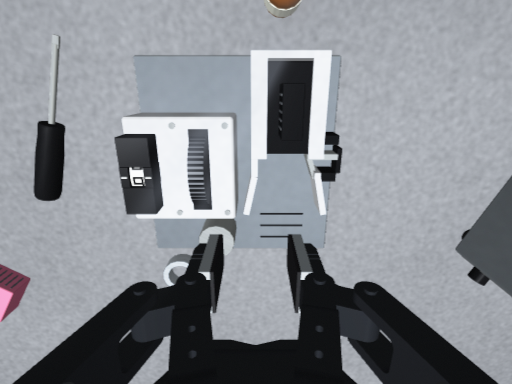

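```bash
python3 - <<'E'
from h import *
f=load("wr1")[0]
g=lambda a:np.clip((a.astype(float)/255)**.6*255,0,255).astype(np.uint8)
a=cv2.resize(g(f[40:220,240:350]),None,fx=3.2,fy=3.2,interpolation=cv2.INTER_CUBIC)
b=cv2.resize(g(f[130:220,295:350]),None,fx=6.4,fy=6.4,interpolation=cv2.INTER_CUBIC)
cv2.imwrite("pics/wr1c.png",np.hstack([a,b])[...,::-1])
E
```

```text
(no output)
```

View pics/wr1c.png

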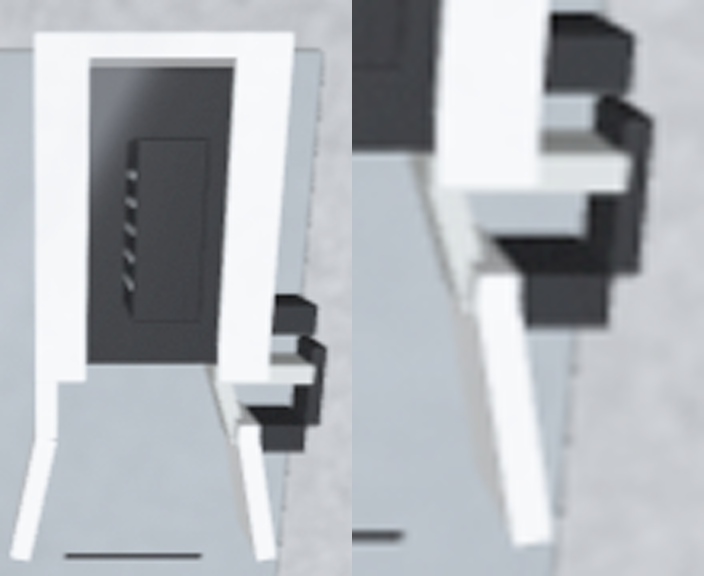

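```bash
python3 - <<'E'
from h import *
for n,u,v in (("wf1",379.3,135.9),("wf2",352,70.6),("wr1",338.4,156.9)):
    _,K,V=load(n); print(n,[F(onplane(K,V,u,v,z)).round(1).tolist() for z in (.04,.045)])
out=[]
for n,(x,y) in (("wf2",(315,50)),("wi",(290,150)),("wr1",(295,130))):
    out.append(cv2.resize(load(n)[0][y:y+90,x:x+75],None,fx=3.4,fy=5,interpolation=cv2.INTER_CUBIC))
cv2.imwrite("pics/catchcmp.png",np.hstack(out)[...,::-1])
# cassette rear edge
_,K,V=load("wr1"); print([F(onplane(K,V,u,v,.038)).round(1).tolist() for u,v in ((240+88/3.2,40+363/3.2),(240+218/3.2,40+363/3.2))])
E
```

```text
wf1 [[-0.1, -99.6, 40.0], [0.7, -97.4, 45.0]]
wf2 [[-2.2, -100.5, 40.0], [-2.4, -99.0, 45.0]]
wr1 [[0.1, -100.8, 40.0], [1.3, -99.3, 45.0]]
[[3.2, -31.1, 38.0], [3.2, -71.2, 38.0]]
```

View pics/catchcmp.png

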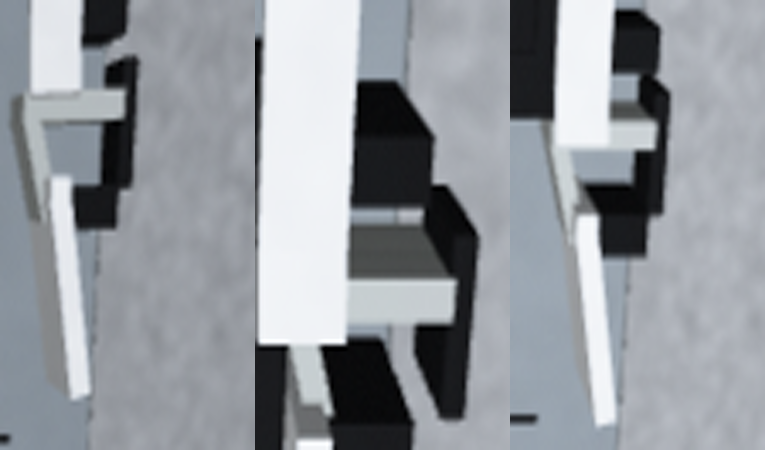

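The catch is sprung out again: its outer end is at feeder y≈-100, the same as before insertion. The cassette's rear edge is at x=3.2 against 3.0 expected at the seat, so it is home. Next is the wheel, starting with an IK check for tilted grip strokes about the axle.

```bash
cat >> h.py <<'E'
AX=(-10.,32.,44.); 
def wp(th_deg,r):
    t=np.radians(th_deg); return W(AX[0]+r*np.sin(t),AX[1],AX[2]+r*np.cos(t)), ori(Q[2],False,t)
E
python3 - <<'E'
from h import *
_,K,V=load("wf2"); print("slot bottom",F(onplane(K,V,140+294/3.5,430/3.5,.056)).round(1),"hood", [F(onplane(K,V,140+x/3.5,y/3.5,.077)).round(1).tolist() for x,y in((7,148),(112,147),(47,430),(147,425))])
bot.reach(W(40,60,190),ori(Q[2]))
print(get_obs()['joint_pos'].round(2))
hand.move_gripper(.026,25)
snap("wrist","ww1")
for t in (-12,-8,0,16,32,36):
    for r in (41,60,90):
        p,o=wp(t,r); q=kinematics.solve_ik(p,o); print(t,r,None if q is None else q.round(2))
print(get_obs()['time_s'])
E
```

```text
slot bottom [-48.9  32.5  56. ] hood [[25.1, 97.7, 77.0], [24.5, 71.3, 77.0], [-44.5, 97.9, 77.0], [-44.0, 70.4, 77.0]]
[-0.2   0.39  1.73 -0.    1.03 -2.  ]
-12 41 [-0.36  0.41  2.01  0.22  0.55 -2.33]
-12 60 [-0.36  0.38  2.01  0.21  0.59 -2.32]
-12 90 [-0.37  0.32  2.    0.19  0.65 -2.31]
-8 41 [-0.33  0.43  1.96  0.12  0.63 -2.22]
-8 60 [-0.33  0.4   1.96  0.12  0.67 -2.22]
-8 90 [-0.34  0.35  1.95  0.11  0.73 -2.21]
0 41 [-0.28  0.48  1.87 -0.    0.8  -2.08]
0 60 [-0.28  0.45  1.86 -0.    0.83 -2.08]
0 90 [-0.28  0.41  1.84 -0.    0.89 -2.08]
16 41 [-0.21  0.61  1.66 -0.13  1.13 -1.93]
16 60 [-0.21  0.59  1.64 -0.13  1.16 -1.94]
16 90 [-0.2   0.57  1.61 -0.12  1.22 -1.94]
32 41 [-0.16  0.77  1.46 -0.2   1.44 -1.87]
32 60 [-0.15  0.76  1.43 -0.2   1.48 -1.88]
32 90 [-0.15  0.75  1.38 -0.19  1.54 -1.88]
36 41 [-0.15  0.81  1.41 -0.21  1.52 -1.86]
36 60 [-0.14  0.81  1.38 -0.21  1.56 -1.87]
36 90 [-0.13  0.8   1.32 -0.21  1.61 -1.87]
25.4
```

View pics/ww1.png

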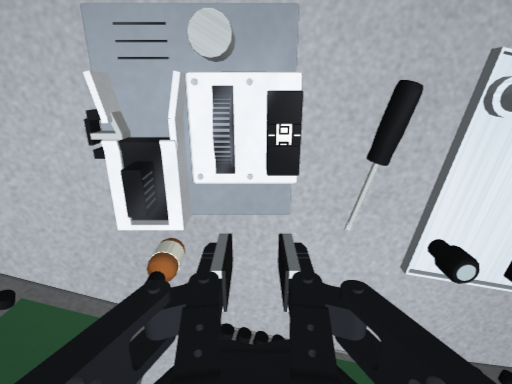

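From this side the window is at px (284,133), the wheel at (223,130) and the cassette is seated. Slot and hood agree on an axle at feeder (-10, 32). I'll try one 40° stroke and look.

```bash
cat >> h.py <<'E'
def stroke(t0,t1,r=41,n=3,say=True):
    p,o=wp(t0,72); bot.reach(p,o)
    p,o=wp(t0,r); bot.servo_line(p,o,velocity=.12)
    hand.move_gripper(0.0,25)
    if say: print("grip",get_obs()['gripper_width'],FF(),F(get_obs()['position']).round(1))
    for t in np.linspace(t0,t1,n+1)[1:]:
        p,o=wp(t,r); bot.servo_line(p,o,velocity=.08)
    bot.dwell(.1)
    if say: print("end",FF(),F(get_obs()['position']).round(1), F(p).round(1))
    hand.move_gripper(.026)
    p,o=wp(t1,72); bot.servo_line(p,o,velocity=.2)
def look(fn):
    bot.reach(W(40,60,190),ori(Q[2])); bot.dwell(.1); snap("wrist",fn)
E
python3 - <<'E'
from h import *
p,o=wp(-8,100); bot.reach(p,o)
stroke(-8,32); look("ww2"); print(get_obs()['time_s'])
f=[cv2.resize(load(n)[0][112:152,264:304],None,fx=9,fy=9,interpolation=cv2.INTER_CUBIC)[::-1,::-1] for n in("ww1","ww2")]
cv2.imwrite("pics/dig1.png",np.hstack(f)[...,::-1])
E
```

```text
grip 0.01301165093630429 [-0.52  2.19  4.13] [-15.2  31.8  85.6]
end [3.   0.59 6.06] [12.9 31.9 79.2] [11.7 32.  78.8]
29.3
```

View pics/dig1.png

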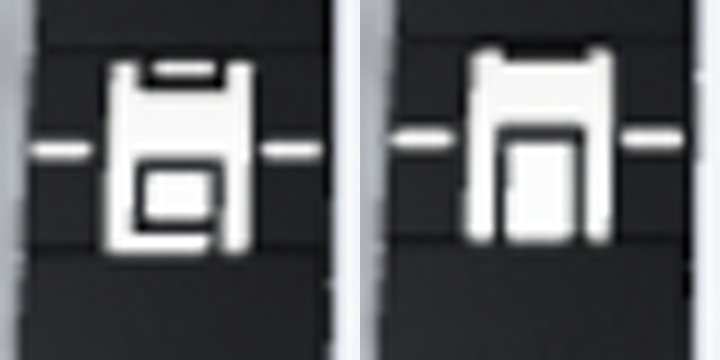

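View pics/ww2.png

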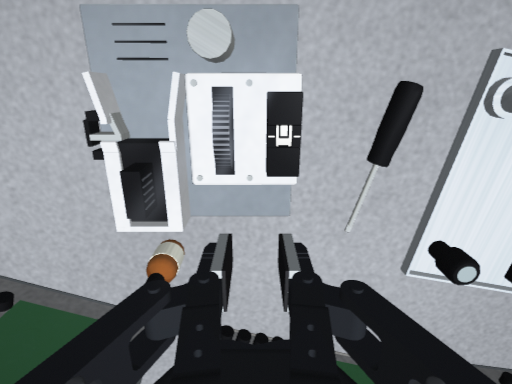

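The 40° stroke took the window from 8|9 to 9|0 with no slip (1.11 digits expected). The 0's centre still needs about 0.17 rad, so about 117° remain to reach 3. I'll do two 40° strokes and look again.

```bash
python3 - <<'E'
from h import *
stroke(-8,32); stroke(-8,32); look("ww3"); print(get_obs()['time_s'])
f=[cv2.resize(load(n)[0][112:152,264:304],None,fx=9,fy=9,interpolation=cv2.INTER_CUBIC)[::-1,::-1] for n in("ww2","ww3")]
cv2.imwrite("pics/dig2.png",np.hstack(f)[...,::-1])
E
```

```text
grip 0.012977151190311004 [ 1.97  1.85 -0.91] [-14.9  31.9  85.4]
end [4.1  1.13 4.12] [12.9 31.9 79.1] [11.7 32.  78.8]
grip 0.013231465327280884 [ 3.37 -0.32 -7.28] [-15.3  31.9  84.8]
end [1.82 0.31 3.76] [12.6 31.9 79.1] [11.7 32.  78.8]
36.2917
```

View pics/dig2.png

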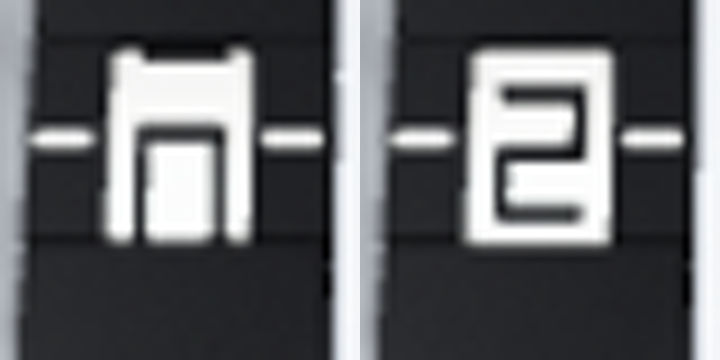

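The 2 is now nearly centred, about 1.3 mm (0.046 rad) short, so the last stroke is about 38.6°. After it I'll view the window from directly above to avoid parallax.

```bash
cat >> h.py <<'E'
def look2(fn):
    bot.reach(W(75.5,84,150),ori(Q[2])); bot.dwell(.15); snap("wrist",fn)
    _,K,V=load(fn); C=-V[:3,:3].T@V[:3,3]; u,v=proj(K,V,W(-9.7,84.4,77)); print("cam F",F(C).round(1),u.round(1),v.round(1),get_obs()['time_s'])
    u,v=int(u),int(v); cv2.imwrite("pics/%s_c.png"%fn,cv2.resize(load(fn)[0][max(v-30,0):v+30,u-30:u+30],None,fx=9,fy=9,interpolation=cv2.INTER_CUBIC)[::-1,::-1,::-1])
E
python3 - <<'E'
from h import *
stroke(-8,30.6); look2("ww4")
E
```

```text
grip 0.013012386942399704 [ 2.51  2.43 -0.1 ] [-14.9  31.9  85.4]
end [3.88 1.06 5.28] [11.9 31.9 79.7] [10.9 32.  79.3]
cam F [ -9.4  84.3 275.5] 254.9 89.8 40.0
```

View pics/ww4_c.png

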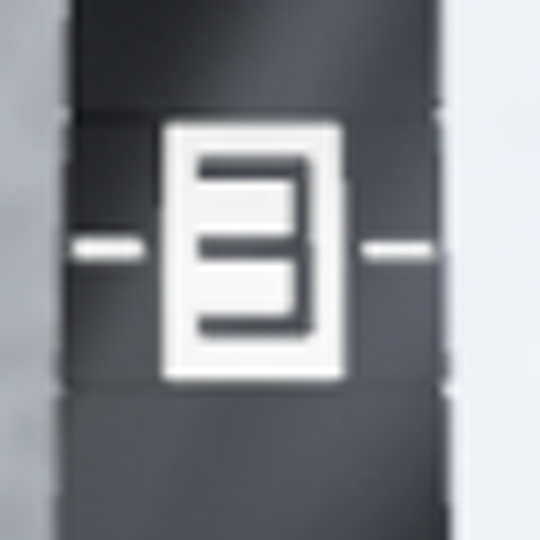

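View pics/ww4.png

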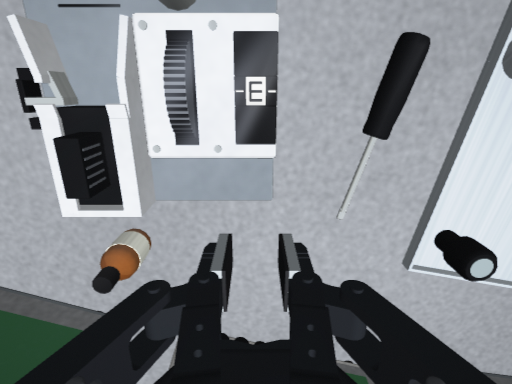

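The 3 is centred: its middle bar is at crop row 246 and the ticks at 248, about 0.15 mm apart. I'll retract clear, make a last check of cassette, catch and bystanders, and then hand in.

```bash
python3 - <<'E'
from h import *
bot.servo_line(W(75.5,84,240),velocity=.25)
bot.goto_joints([1.199,.353,1.633,0,1.155,-.002]); bot.dwell(.2)
snap("top","tz"); snap("scene","sz"); print(get_obs()['time_s'],FF())
a,b=load("top0")[0],load("tz")[0]
d=cv2.absdiff(a,b).max(2); m=cv2.morphologyEx((d>40).astype(np.uint8),cv2.MORPH_OPEN,np.ones((2,2)))
n,_,st,c=cv2.connectedComponentsWithStats(m); print([(s[:5].tolist()) for s in st[1:] if s[4]>5])
cv2.imwrite("pics/tzc.png",cv2.resize(b[100:260,140:400],None,fx=3,fy=3,interpolation=cv2.INTER_CUBIC)[...,::-1])
cv2.imwrite("pics/szc.png",cv2.resize(load("sz")[0][140:230,100:240],None,fx=5,fy=5,interpolation=cv2.INTER_CUBIC)[...,::-1])
E
```

```text
43.5667 [ 0.03 -0.18  0.58]
[[347, 140, 21, 33, 431], [183, 168, 32, 37, 680], [0, 303, 2, 3, 6], [0, 307, 26, 27, 338], [4, 317, 3, 3, 8], [5, 323, 5, 5, 20], [2, 326, 2, 3, 6]]
```

View pics/tzc.png

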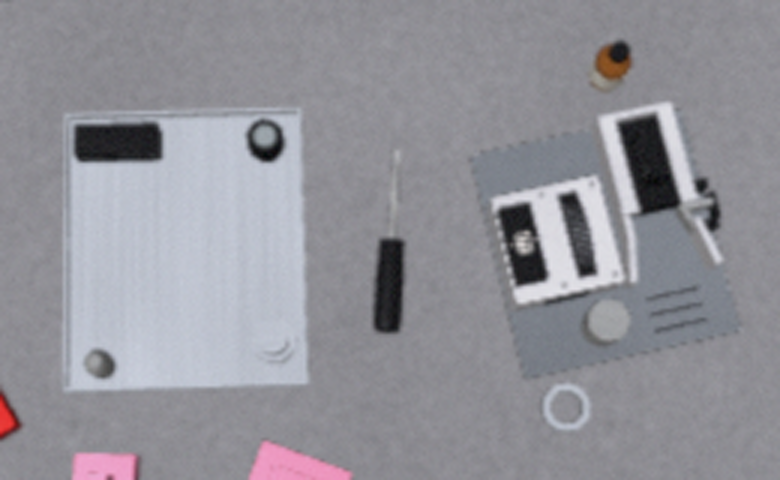

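View pics/szc.png

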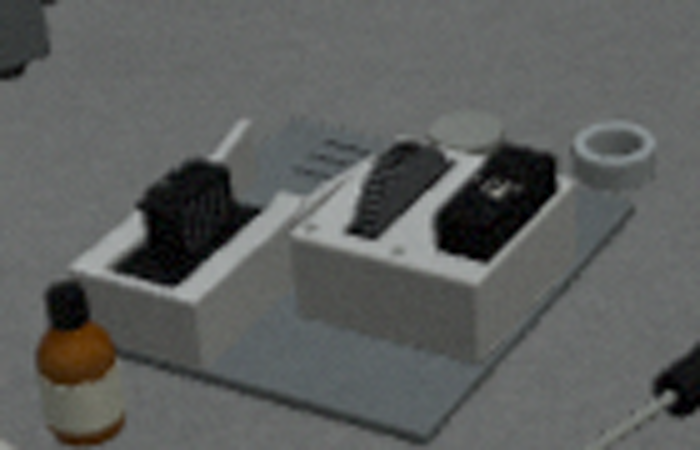

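The top view differs from the start only at the cassette's old and new places and at the gripper itself. The bystanders are unmoved and the catch stands out behind the cassette.

```bash
python3 -c "
from h import *
hand_in(); print('handed in')"
```

```text
the job is handed in; nothing more can be done
handed in
```

The cassette is home in the feeder with the catch out behind it, and the thumbwheel shows 3. I handed the job in after about 44 s on the robot's clock; it reports no verdict.

- **Cassette:** I gripped it by the fin, lowered it into the flared mouth and slid it in until it met the end stop (10 N). I eased back and let go. The last close view put its rear edge at feeder x = 3.2 mm, against 3.0 mm at the seat. The catch's outer end was back at its starting place to about 1 mm.
- **Wheel:** I turned it up from between 8 and 9 in four strokes, gripping the rim by its sides. From directly above, the 3 is centred on the ticks to about 0.15 mm.
- **Everything else:** The only differences between the first and last top views were the cassette's old and new places and the gripper. The gripper is parked clear and touching nothing.
- **Disagreements:** The end stop came at a tool position 1.1 mm beyond where I expected. Triangulated heights ran about 1 to 5 mm above the stated values for the fin, lips and hood. Neither affected the result.

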